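# Seat the window plate in the card guides of the inspection stand

## Task

Take the wide plate, the one with the square window, out of its parking block and slide it edgewise down between the two upright guides of the inspection stand until it sits fully home on the stand's base, then let go. Keep hold of it until it is well down in the guides rather than dropping it in. Leave the narrow plate and the bottle as they stand.

Things in the scene. Friction and masses are not known exactly. Their poses are not given: they have to be found in the camera images.
- wide_plate: Black upright plate 6 thick (x), 100 wide (y), 105 mm tall, 50 mm square window; 0.15 kg. Centred on top: aluminium grip bar 14 (x) by 50 (y), from 105 to 140 mm above the origin, which is the centre of the bottom edge. Stands in the slot (9 wide, 30 deep) of a grey fixed block 50 x 130 x 40 mm, bottom edge 10 mm above the bench; may lean 8 degrees. Lift straight out. Same either way round.
- seat (a point): Point on the fixed stand's base (90 x 150, 12 mm thick), midway between the guides, where the centre of the plate's bottom edge comes to rest. z up; y from guide to guide, along the plate's width; x across the slot. Guides: two aluminium channels, 75 mm tall above this point, evenly tapered: slot (x) 28 mm at the mouth, 11 at the seat; between backs (y) 128 mm at the mouth, 108 at the seat.
- narrow_plate: Bystander: loose black plate without window, 6 thick, 70 wide, 105 mm tall, same grip bar and axes as the wide plate, standing in another identical block, its top 150 mm above the bench. Too narrow for the guides. Origin: centre of its bottom edge.
- bottle: Bystander: loose clear bottle with an orange cap, 56 mm in diameter, 110 mm tall, standing between the robot and the stand and blocks. Origin: centre of its underside.
There are look-alikes about, which are no part of the job. What is shaped like the wide_plate but pink is not meant. What is shaped like the part that bears seat but purple is not meant.

How it is judged:
By the outcome, as a careful person would: the job done as asked, in the order asked, and still so for the second after the job is handed in, with the robot touching nothing.
It also fails if it takes over 43 s, if anything falls off the work surface, if the arm or the gripper's body presses on something with over 40 N, if the wrist force passes 120 N, or if a joint passes its speed limit or range.

## Robot

A 6-joint arm with a two-finger parallel gripper is mounted at the origin on the work surface. World frame = base frame: x ahead of the robot, y to its left, z up, the work surface at z = 0. Lengths are in m, angles in rad, forces in N, time in s.
With the tool pointing down it reaches from about 0.3 to 0.75 m from the base axis. Payload 8.5 kg.
Tool frame: the origin (TCP) lies on the mounting face of the last link; the fingertips stand 173 mm ahead of it and the grasp point (between the pads) lies 155 mm ahead of it; z points along the fingers, x is the direction in which the jaws open and shut, and the axes are right-handed (so a half turn about z gives the same grasp; the last joint's range is limited). The gripper opens to 85 mm and grips with 20 to 120 N. Pads are 22 mm wide; open, the fingers measure 114 mm over their backs; the gripper's body (76 mm by 85 mm) begins 54 mm behind the grasp point. The pads swing forward as they close: fully open they stand 13 mm farther back than shut.
Start: joints at [1.064, 0.381, 1.297, -0, 1.464, -0.215], TCP at [0.158, 0.527, 0.405] pointing down, gripper open.
Joint ranges: [-3.11, 3.11], [-0.89, 2.33], [0.22, 2.48], [-1.42, 4.56], [0.17, 2.85], [-2.88, 2.88]. Speed limits (rad/s): [2.39, 2.39, 3.14, 3.14, 3.14, 3.14].

## Interface

Orientations are given as a rotation vector (axis times angle).
In Python, from bench import * gives the robot as it stands. The module is installed in compiled form; this text tells all that it offers.
- The arm moves only by the shell command python3 -m jog 'ROWS' [FORCE]. ROWS is JSON, a list of rows, each a list of 5 numbers: the closure in counts, from 0 (fully open) to 255 (shut), then the shift along the world's x, y, z in cm, then the turn about the world's z in degrees. In form: [[gripper, tx, ty, tz, yaw], ...]. A call has 1 to 20 rows; each row shifts and turns the commanded pose from where the row before left it; what a row does not reach is not made up. A row lasts 1/10 s, in which the tool goes at most 50 mm and 8.59 degrees, less where a joint would pass 70% of its speed; a pose out of reach is approached as far as the arm can. A call is refused whole if a number of a shift passes 5 or a number of a turn 8.59, either way. A call with a gripper value outside its range is refused whole. The fingers move at their own pace and stop on an object; FORCE is the grip in N (left out, the last holds). Time passes only in rows, so rows that do not move let the fingers close. It gives the time, the measured TCP pose, the force and the opening at its end, in the units of the state.
- sense(): the state, without advancing time (a new reading comes with each control period).
- snapshot(name): name is "scene" or "top"; returns a dict with "img" (420x560x3 uint8, red, green, blue), "intrinsics" (3x3 intrinsics, pixels), "extrinsics" (4x4, takes a point from camera to world coordinates). Camera axes: x right, y down, z forward; pixel columns grow to the right and rows downward; lengths in m; the calibration is good to about 2 mm. A picture is of the moment at which its call begins. There is no depth.
- finish_job(): hands the job in, once; it reports no verdict.
The state is a dict: "t": time; "joints": joint angles; "joint_velocities": joint speeds; "tau": joint torques, N m; "ee_pos": TCP position; "orientation": TCP orientation; "force": force on the tool from outside, world axes, zero at the start; "ft_torque": the same for the moment, N m; "opening": finger opening in m.
Only numpy, scipy, OpenCV 4.12 (cv2) and the standard library are available. Lean on these libraries where they do the work, as an engineer would, in place of code of your own. Each camera call takes 0.05 s, during which the arm holds its last target.

## Working session

There is one attempt and no reset: what is moved stays moved. The work goes in short steps, Python scripts to look and compute and a shell command to move; the robot and the scene stay as the last step left them, time stands still between calls to the robot, and variables do not carry over. Pictures are saved under pics/ and viewed, and the job is handed in when it is done.

```bash
mkdir -p pics; python3 - <<'E'
from bench import *
import cv2,numpy as np,pickle
np.set_printoptions(precision=4,suppress=True)
print(sense())
d={}
for n in("scene","top"):
    s=snapshot(n);d[n]=s
    cv2.imwrite(f"pics/{n}0.png",cv2.resize(s["img"][:,:,::-1],(784,588),interpolation=cv2.INTER_CUBIC))
    print(n,s["intrinsics"],s["extrinsics"])
pickle.dump(d,open("s0.pkl","wb"))
E
```

```text
{'t': 0.0, 'joints': array([ 1.0637,  0.3812,  1.2983, -0.    ,  1.4636, -0.2153]), 'joint_velocities': array([-0.0001,  0.0017,  0.0013,  0.0003,  0.    , -0.0009]), 'tau': array([ -0.0021, -44.8468, -23.1278,  -0.0003,   0.0048,  -0.    ]), 'ee_pos': array([0.1582, 0.5267, 0.4041]), 'orientation': array([ 2.5203,  1.8745, -0.0022]), 'force': array([-0.7108,  0.3572, -0.5428]), 'ft_torque': array([-0.0121, -0.0081, -0.0026]), 'opening': 0.08530456266584338}
scene [[520.0748   0.     282.4062]
 [  0.     520.0748 206.5019]
 [  0.       0.       1.    ]] [[ 0.7658  0.4624 -0.4469  1.0741]
 [ 0.6427 -0.5294  0.5537 -0.6066]
 [ 0.0194 -0.7113 -0.7026  0.8102]
 [ 0.      0.      0.      1.    ]]
top [[407.161    0.     279.4449]
 [  0.     407.161  202.4894]
 [  0.       0.       1.    ]] [[ 0.0124 -0.9784  0.2066  0.4316]
 [-0.9999 -0.0117  0.0043 -0.0061]
 [-0.0017 -0.2066 -0.9784  0.8216]
 [ 0.      0.      0.      1.    ]]
```

View pics/scene0.png

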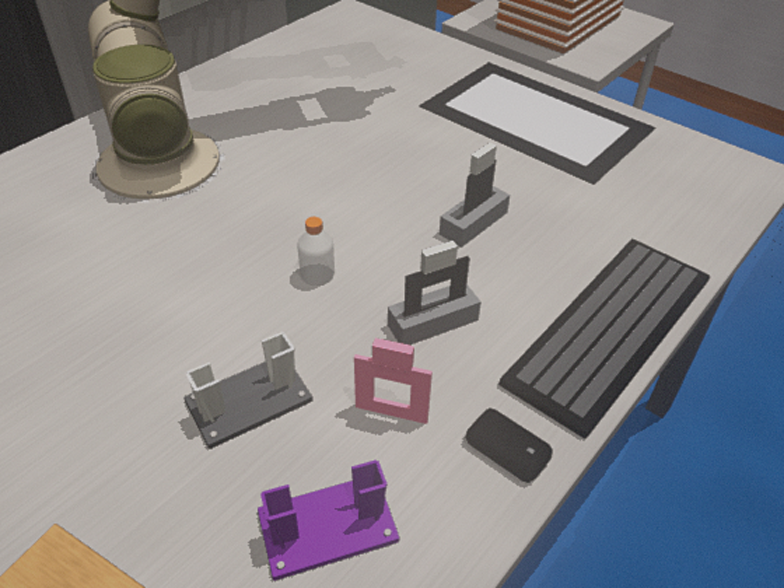

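View pics/top0.png

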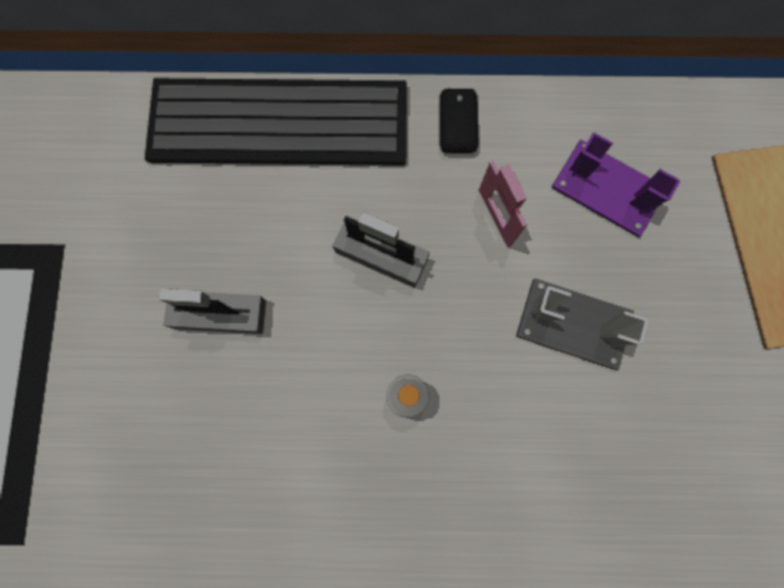

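The scene view shows the wide plate in its block at about (435,290), the grey stand at (250,400), the pink and purple look-alikes, and the bottle at (315,255). In the top view the same things are at about (380,240), (580,325) and (408,397). I'll zoom in for the corners.

```bash
python3 - <<'E'
import cv2,pickle
d=pickle.load(open("s0.pkl","rb"))
def crop(n,x,y,w,h,name,k):
    im=d[n]["img"][y:y+h,x:x+w,::-1]
    cv2.imwrite("pics/"+name,cv2.resize(im,None,fx=k,fy=k,interpolation=cv2.INTER_CUBIC))
crop("top",230,145,80,60,"t_plate.png",10)
crop("top",365,195,100,72,"t_stand.png",8)
crop("scene",270,165,80,80,"s_plate.png",7)
crop("scene",125,230,105,95,"s_stand.png",6)
E
```

```text
(no output)
```

View pics/t_plate.png

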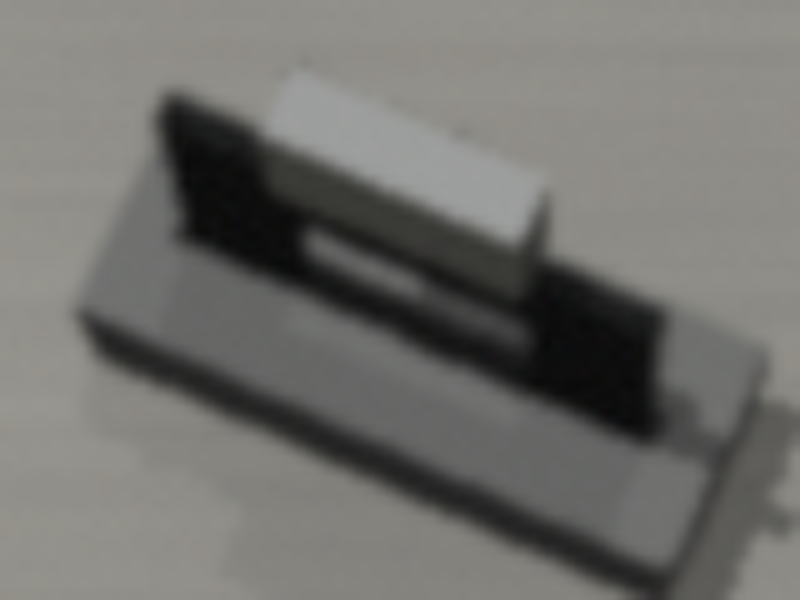

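View pics/t_stand.png

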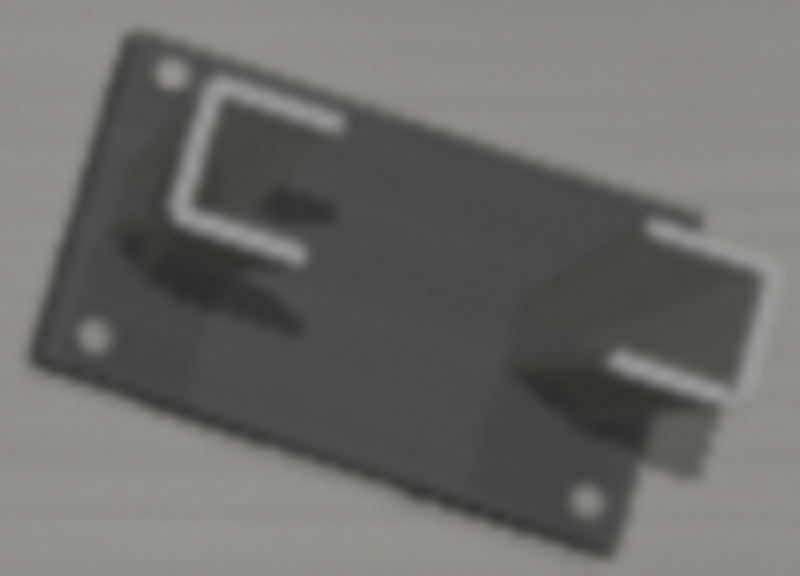

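View pics/s_plate.png

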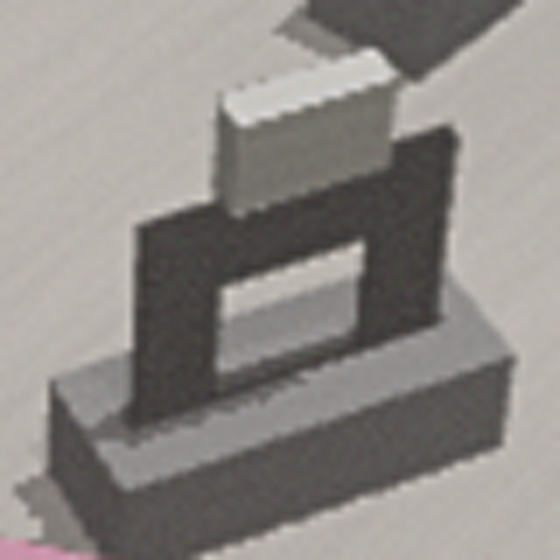

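View pics/s_stand.png

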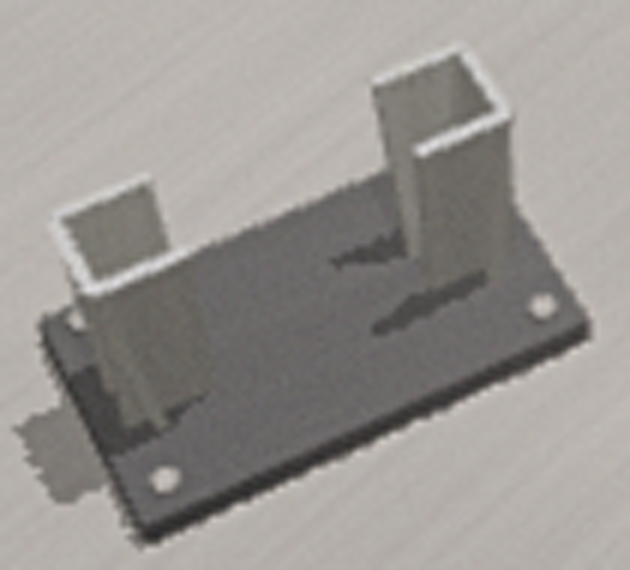

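```bash
cat > h.py <<'E'
import pickle,numpy as np
np.set_printoptions(precision=4,suppress=True)
def ray(s,p):
    K,E=s["intrinsics"],s["extrinsics"]
    r=E[:3,:3]@np.linalg.inv(K)@np.array([p[0],p[1],1.]); return E[:3,3],r/np.linalg.norm(r)
def onz(s,p,z):
    o,r=ray(s,p); return o+r*(z-o[2])/r[2]
def tri(s1,p1,s2,p2):
    o1,r1=ray(s1,p1);o2,r2=ray(s2,p2)
    a,b=np.linalg.lstsq(np.c_[r1,-r2],o2-o1,rcond=None)[0]
    A,B=o1+a*r1,o2+b*r2
    return (A+B)/2,np.linalg.norm(A-B)
def c(p,off,k): return ((p[0]+.5)/k-.5+off[0],(p[1]+.5)/k-.5+off[1])
E
python3 - <<'E'
from h import *
d=pickle.load(open("s0.pkl","rb"));T,S=d["top"],d["scene"]
tp=lambda p:c(p,(230,145),10); ts=lambda p:c(p,(365,195),8)
sp=lambda p:c(p,(270,165),7); ss=lambda p:c(p,(125,230),6)
def yaw(v): return np.degrees(np.arctan2(v[1],v[0]))
bar=[onz(T,tp(p),.15) for p in[(297,70),(548,185),(520,250),(262,135)]]
print("bar",np.array(bar),np.mean(bar,0),yaw(bar[0]-bar[1]),yaw(bar[3]-bar[2]))
# scene bar top: left(222,97) frontleft(235,125) far right top(375,48), right(397,85)
sb=[(222,97),(235,125),(397,82),(375,50)]
print("bar scene",np.array([onz(S,sp(p),.15) for p in sb]),np.mean([onz(S,sp(p),.15) for p in sb],0))
# correspondences: scene left -> which world; triangulate centroid
print("tri bar centre",tri(T,np.mean([tp(p) for p in[(297,70),(548,185),(520,250),(262,135)]],0),S,np.mean([sp(p) for p in sb],0)))
bl=[onz(T,tp(p),.04) for p in[(80,312),(672,580),(765,355)]]
print("block",np.array(bl),(bl[0]+bl[2])/2,yaw(bl[0]-bl[1]),np.linalg.norm(bl[0]-bl[1]),np.linalg.norm(bl[1]-bl[2]))
bs=[onz(S,sp(p),.04) for p in[(52,382),(128,490),(515,358)]]
print("block scene",np.array(bs),(bs[0]+bs[2])/2,yaw(bs[2]-bs[1]))
ln=[onz(T,tp(p),.04) for p in[(185,238),(650,438)]];print("plate line@.04",np.array(ln),np.mean(ln,0),yaw(ln[0]-ln[1]))
b=[onz(T,ts(p),.012) for p in[(130,32),(703,212),(612,555),(35,358)]]
print("base",np.array(b),np.mean(b,0),(b[0]+b[2])/2,yaw(b[0]-b[1]),yaw(b[3]-b[2]))
g=[onz(T,ts(p),.087) for p in[(212,80),(175,215),(775,265),(738,402),(345,122),(305,260),(650,225),(612,358)]]
print("guides",np.array(g),np.mean(g,0),yaw(g[0]-g[2]),yaw(g[1]-g[3]))
gs=[onz(S,ss(p),.087) for p in[(55,215),(92,290),(465,45),(510,115),(150,182),(193,258),(373,83),(415,152)]]
print("guides scene",np.array(gs),np.mean(gs,0),yaw(gs[2]-gs[0]))
bs=[onz(S,ss(p),.012) for p in[(45,325),(145,530),(590,325)]]
print("base scene",np.array(bs),(bs[0]+bs[2])/2)
E
```

```text
bar [[ 0.6631  0.0329  0.15  ]
 [ 0.6429 -0.0107  0.15  ]
 [ 0.6312 -0.0061  0.15  ]
 [ 0.6513  0.0387  0.15  ]] [0.6471 0.0137 0.15  ] 65.1055843517985 65.80585015399376
bar scene [[ 0.6323 -0.004   0.15  ]
 [ 0.6421 -0.0106  0.15  ]
 [ 0.6647  0.0326  0.15  ]
 [ 0.6521  0.0394  0.15  ]] [0.6478 0.0143 0.15  ]
tri bar centre (array([0.6474, 0.0139, 0.1498]), np.float64(0.0008145464820935353))
block [[ 0.65    0.0814  0.04  ]
 [ 0.5969 -0.0366  0.04  ]
 [ 0.6428 -0.0549  0.04  ]] [0.6464 0.0132 0.04  ] 65.77161052404124 0.1293773777720267 0.04937821811051988
block scene [[ 0.5997 -0.0353  0.04  ]
 [ 0.6438 -0.0536  0.04  ]
 [ 0.6968  0.0625  0.04  ]] [0.6483 0.0136 0.04  ] 65.46417204905332
plate line@.04 [[ 0.6656  0.0609  0.04  ]
 [ 0.6255 -0.0322  0.04  ]] [0.6456 0.0144 0.04  ] 66.72829825894365
base [[ 0.6132 -0.2088  0.012 ]
 [ 0.5685 -0.351   0.012 ]
 [ 0.4828 -0.3222  0.012 ]
 [ 0.5297 -0.1819  0.012 ]] [ 0.5485 -0.2659  0.012 ] [ 0.548  -0.2655  0.012 ] 72.56618010277529 71.5121604261361
guides [[ 0.5853 -0.2084  0.087 ]
 [ 0.5537 -0.1986  0.087 ]
 [ 0.5438 -0.3344  0.087 ]
 [ 0.5125 -0.3236  0.087 ]
 [ 0.5758 -0.2385  0.087 ]
 [ 0.5437 -0.2277  0.087 ]
 [ 0.5527 -0.3067  0.087 ]
 [ 0.5222 -0.2959  0.087 ]] [ 0.5487 -0.2667  0.087 ] 71.80160597053349 71.78329998726512
guides scene [[ 0.5117 -0.3224  0.087 ]
 [ 0.5416 -0.3329  0.087 ]
 [ 0.5536 -0.197   0.087 ]
 [ 0.5846 -0.2079  0.087 ]
 [ 0.5229 -0.2961  0.087 ]
 [ 0.5545 -0.3064  0.087 ]
 [ 0.5438 -0.2263  0.087 ]
 [ 0.5736 -0.2368  0.087 ]] [ 0.5483 -0.2657  0.087 ] 71.51095037375778
base scene [[ 0.4861 -0.3229  0.012 ]
 [ 0.5686 -0.3513  0.012 ]
 [ 0.6154 -0.2111  0.012 ]] [ 0.5508 -0.267   0.012 ]
```

```bash
python3 -m jog '[[0,2.7,-2.85,0,-5.4],[0,2.7,-2.85,0,-5.4],[0,2.7,-2.85,0,-5.4],[0,2.7,-2.85,0,-5.4],[0,2.7,-2.85,0,-5.4],[0,2.7,-2.85,0,-5.4],[0,2.7,-2.85,0,-5.4],[0,2.7,-2.85,0,-5.4],[0,2.7,-2.85,0,-5.4],[0,2.7,-2.85,0,-5.4],[0,2.7,-2.85,0,-5.4],[0,2.7,-2.85,0,-5.4],[0,2.7,-2.85,0,-5.4],[0,2.7,-2.85,0,-5.4],[0,2.7,-2.85,0,-5.4],[0,2.7,-2.85,0,-5.4],[0,2.7,-2.85,0,-5.4],[0,2.7,-2.85,0,-5.4],[0,0,0,0,0],[0,0,0,0,0]]' 40
cat > st.py <<'E'
from bench import *
import numpy as np
from scipy.spatial.transform import Rotation as R
np.set_printoptions(precision=4,suppress=True)
s=sense();M=R.from_rotvec(s["orientation"]).as_matrix()
print("t",s["t"],"pos",s["ee_pos"],"jawyaw",np.degrees(np.arctan2(M[1,0],M[0,0])),"toolz",M[:,2],"F",s["force"],"T",s["ft_torque"],"open",s["opening"],"j",s["joints"])
E
python3 st.py
```

```text
t: 2.1
ee_pos: [0.6445, 0.0132, 0.4037]
orientation: [-3.073, 0.652, 0.003]
force: [-1.0, -0.5, 0.7]
opening: 0.0856
t 2.1 pos [0.6445 0.0132 0.4037] jawyaw -23.94515616712213 toolz [-0.0017  0.0005 -1.    ] F [-0.9576 -0.4698  0.666 ] T [ 0.0605  0.0209 -0.0112] open 0.08561194680842239 j [-0.1629  0.553   1.0073  0.0002  1.5831  0.255 ]
```

```bash
python3 -m jog '[[0,0.3,0.07,-2,-0.6],[0,0,0,-3,0],[0,0,0,-3,0],[0,0,0,-2,0],[0,0,0,-1.3,0],[0,0,0,0,0],[0,0,0,0,0]]' 40; python3 st.py; python3 - <<'E'
from bench import *
import cv2
for n in("scene","top"):
    s=snapshot(n);cv2.imwrite(f"pics/{n}1.png",cv2.resize(s["img"][60:270,170:450,::-1],(784,588),interpolation=cv2.INTER_CUBIC))
E
```

```text
t: 2.8
ee_pos: [0.6472, 0.0148, 0.2928]
orientation: [-3.07, 0.666, -0.002]
force: [0.2, 0.0, 0.4]
opening: 0.0853
t 2.8 pos [0.6472 0.0148 0.2928] jawyaw -24.475465278454895 toolz [ 0.0014 -0.0002 -1.    ] F [0.1637 0.0172 0.4434] T [-0.0216  0.019   0.0527] open 0.08533786447184512 j [-0.1596  0.6397  1.1731  0.0001  1.3273  0.2676]
```

View pics/scene1.png

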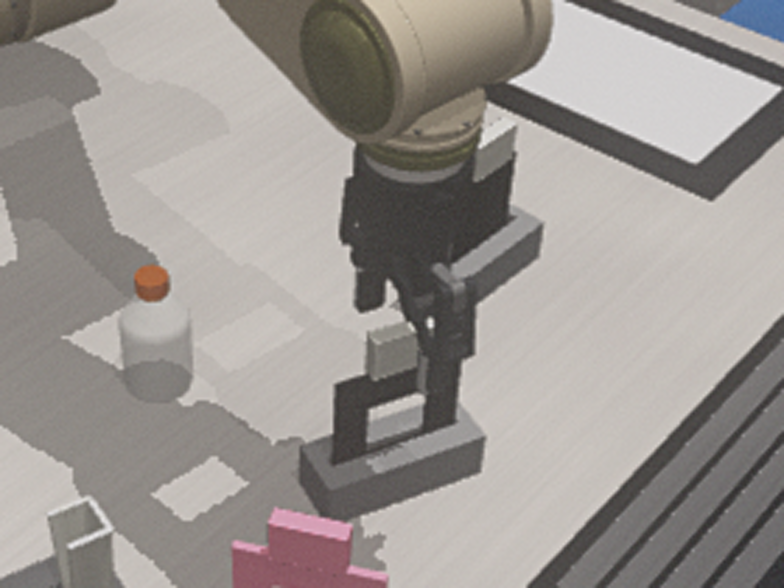

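The open fingers straddle the grip bar at about (395,345). Next I close on it.

```bash
python3 -m jog '[[255,0,0,0,0],[255,0,0,0,0],[255,0,0,0,0],[255,0,0,0,0],[255,0,0,0,0],[255,0,0,0,0],[255,0,0,0,0],[255,0,0,0,0]]' 60; python3 st.py
```

```text
t: 3.7
ee_pos: [0.6473, 0.0144, 0.2919]
orientation: [-3.07, 0.667, -0.001]
force: [-0.3, -0.5, 1.3]
opening: 0.0134
t 3.7 pos [0.6473 0.0144 0.2919] jawyaw -24.519997277766397 toolz [ 0.0004 -0.0001 -1.    ] F [-0.2984 -0.4624  1.3027] T [-0.0501 -0.0753 -0.0277] open 0.013367891754211002 j [-0.1602  0.6408  1.1739 -0.      1.3265  0.2677]
```

```bash
python3 -m jog '[[255,0,0,0.5,0],[255,0,0,1,0],[255,0,0,1,0],[255,0,0,1.5,0],[255,0,0,2,0],[255,0,0,2,0],[255,0,0,3,0],[255,0,0,3,0],[255,0,0,2,0],[255,0,0,1,0],[255,0,0,0,0],[255,0,0,0,0]]'; python3 st.py; python3 - <<'E'
from bench import *
import cv2,pickle
d={}
for n in("scene","top"):
    s=snapshot(n);d[n]=s;cv2.imwrite(f"pics/{n}2.png",cv2.resize(s["img"][:,:,::-1],(784,588),interpolation=cv2.INTER_CUBIC))
pickle.dump(d,open("s2.pkl","wb"))
E
```

```text
t: 4.9
ee_pos: [0.6472, 0.0144, 0.4607]
orientation: [3.07, -0.667, -0.003]
force: [0.0, -0.4, -2.4]
opening: 0.0132
t 4.9 pos [0.6472 0.0144 0.4607] jawyaw -24.519551277473095 toolz [-0.0017  0.0003 -1.    ] F [ 0.0317 -0.3543 -2.3821] T [-0.0501  0.0298  0.0119] open 0.013207330358021836 j [-0.1602  0.5358  0.8787 -0.      1.7288  0.2677]
```

View pics/scene2.png

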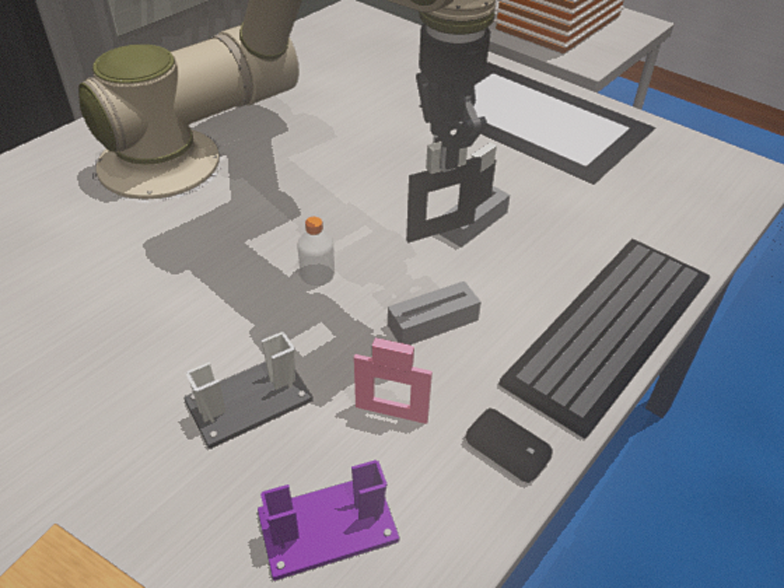

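The plate is out of its block and hangs free at about (440,205); the block at (435,310) is empty. I'll carry it high over to the stand.

```bash
python3 -m jog '[[255,-0.5,-1.4,0,0.6],[255,-1,-2.8,0,0.6],[255,-1,-2.8,0,0.6],[255,-1,-2.8,0,0.6],[255,-1,-2.8,0,0.6],[255,-1,-2.8,0,0.6],[255,-1,-2.8,0,0.6],[255,-1,-2.8,0,0.6],[255,-1,-2.8,0,0.6],[255,-0.8,-2.8,0,0.6],[255,-0.5,-1.4,0,0.2],[255,0,0,0,0],[255,0,0,0,0],[255,0,0,0,0]]'; python3 st.py; python3 - <<'E'
from bench import *
import cv2,pickle
d={}
for n in("scene","top"):
    s=snapshot(n);d[n]=s
pickle.dump(d,open("s3.pkl","wb"))
cv2.imwrite("pics/scene3.png",cv2.resize(d["scene"]["img"][150:330,70:310,::-1],(800,600),interpolation=cv2.INTER_CUBIC))
cv2.imwrite("pics/top3.png",cv2.resize(d["top"]["img"][150:330,320:560,::-1],(800,600),interpolation=cv2.INTER_CUBIC))
E
```

```text
t: 6.4
ee_pos: [0.5496, -0.2644, 0.4617]
orientation: [-3.101, 0.498, 0.0]
force: [0.2, 0.2, -1.3]
opening: 0.013
t 6.4 pos [ 0.5496 -0.2644  0.4617] jawyaw -18.246627740545023 toolz [-0.      0.0004 -1.    ] F [ 0.1652  0.1974 -1.3447] T [-0.041   0.0401 -0.0203] open 0.012962300943194685 j [-0.6423  0.4607  1.0044  0.0003  1.6768 -0.3238]
```

View pics/scene3.png

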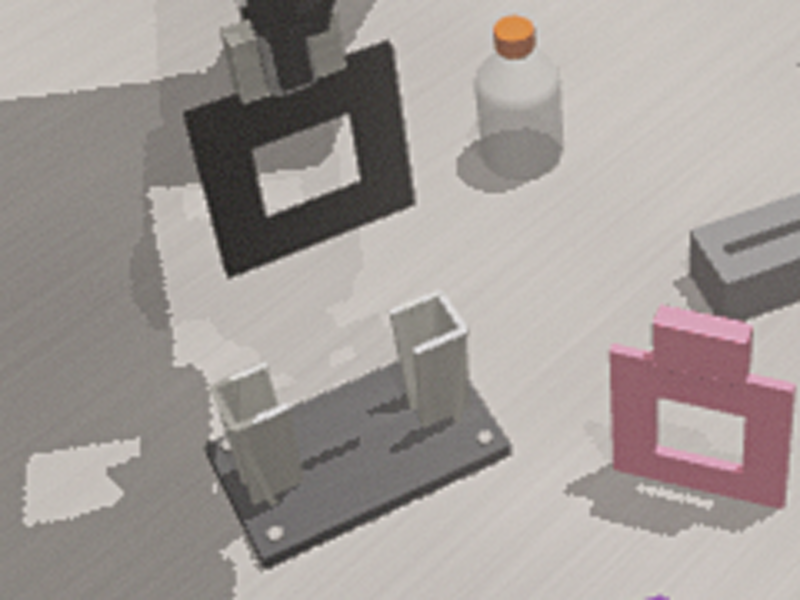

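View pics/top3.png

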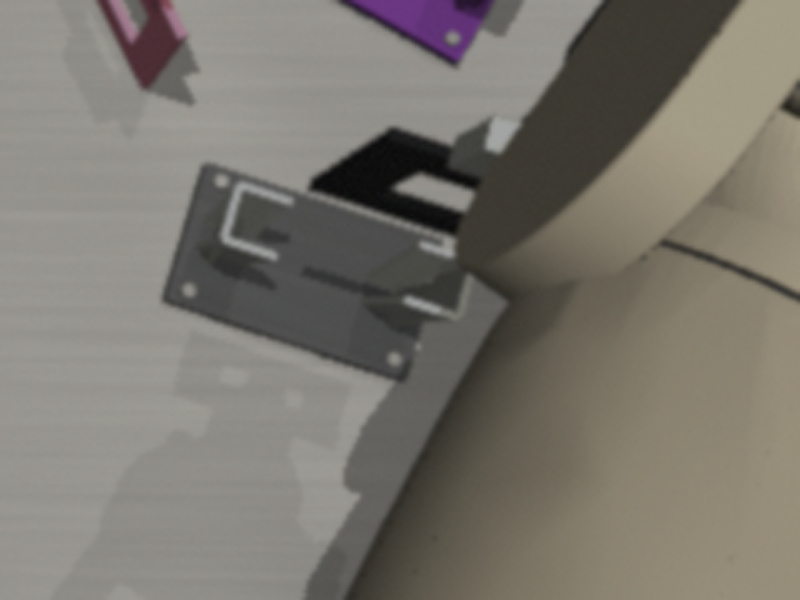

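```bash
python3 - <<'E'
from h import *
d=pickle.load(open("s3.pkl","rb"));S,T=d["scene"],d["top"]
def proj(s,P):
    E=np.linalg.inv(s["extrinsics"]);q=E[:3,:3]@P+E[:3,3];u=s["intrinsics"]@q;return u[:2]/u[2]
k=10/3
sc=lambda p:c(p,(70,150),k); tc=lambda p:c(p,(320,150),k)
y=np.radians(71.75);w=np.array([np.cos(y),np.sin(y),0]);n=np.array([np.sin(y),-np.cos(y),0]);Z=np.array([0,0,1.])
O=np.array([.5496,-.2644,.1798])
for nm,sg,h,px in[("BL",-1,0,(230,277)),("BR",1,0,(413,205)),("TL",-1,.105,(186,112)),("TR",1,.105,(390,42))]:
    P=O+sg*.05*w+.003*n+h*Z
    m=np.array(sc(px));
    # intersect ray with the plane of front face -> in-plane coords
    o,r=ray(S,m);t=((O+.003*n-o)@n)/(r@n);X=o+r*t-O
    print(nm,"pix err",m-proj(S,P),"inplane y,z mm",X@w*1e3,X[2]*1e3)
print("tri BR/left-bottom (top px 313,185)",tri(T,tc((313,186)),S,sc((413,205))),O+.05*w)
E
```

```text
BL pix err [ 0.7185 -1.0572] inplane y,z mm -48.47033884497278 1.689685010371561
BR pix err [-0.6878 -0.4133] inplane y,z mm 48.89504714683121 1.5632811194057072
TL pix err [-0.05   -2.8525] inplane y,z mm -49.02967287226316 110.25588018972019
TR pix err [-0.8731 -1.8552] inplane y,z mm 49.01968092793947 109.16333160267031
tri BR/left-bottom (top px 313,185) (array([ 0.5655, -0.2183,  0.1794]), np.float64(0.0018555865326463682)) [ 0.5653 -0.2169  0.1798]
```

The plate hangs upright over the stand, with about 0.2 mm of roll. A small correction of (-0.13, -0.11) cm is needed, then I'll lower it to just above the mouth.

```bash
python3 -m jog '[[255,-0.13,-0.11,-1,0],[255,0,0,-2,0],[255,0,0,-2,0],[255,0,0,-2,0],[255,0,0,-1,0],[255,0,0,0,0],[255,0,0,0,0],[255,0,0,0,0]]'; python3 st.py; python3 - <<'E'
from bench import *
import cv2,pickle
s=snapshot("scene")
cv2.imwrite("pics/scene4.png",cv2.resize(s["img"][190:330,105:285,::-1],(771,600),interpolation=cv2.INTER_CUBIC))
E
```

```text
t: 7.3
ee_pos: [0.548, -0.2667, 0.3828]
orientation: [3.101, -0.5, 0.003]
force: [0.5, 0.6, -0.2]
opening: 0.0127
t 7.3 pos [ 0.548  -0.2667  0.3828] jawyaw -18.314893162561265 toolz [ 0.0017 -0.0013 -1.    ] F [ 0.5182  0.6366 -0.1729] T [ 0.0093 -0.0285  0.0054] open 0.012687069360724718 j [-0.6469  0.5006  1.1609 -0.      1.478  -0.3272]
```

View pics/scene4.png

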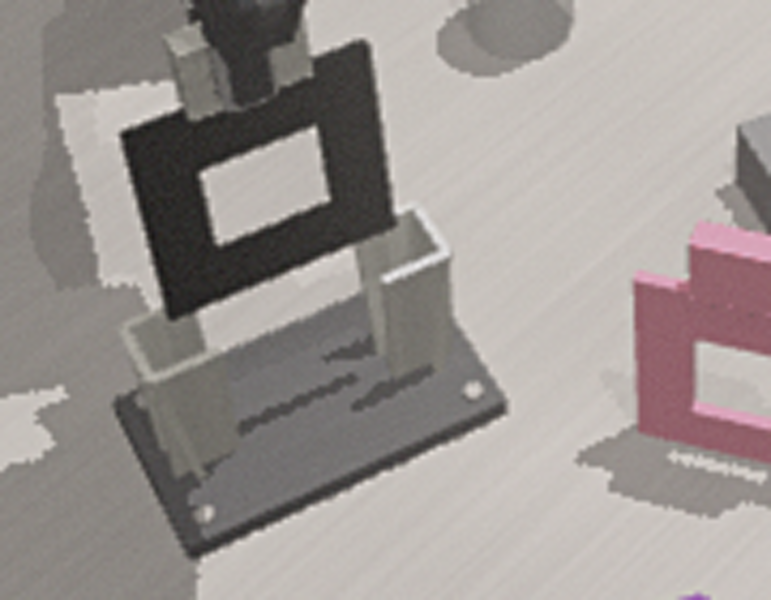

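The bottom corners, at about (175,318) and (393,230), sit centrally over both channel mouths. I'm lowering it in.

```bash
python3 -m jog '[[255,0.04,0.02,-0.8,0],[255,0,0,-0.8,0],[255,0,0,-0.8,0],[255,0,0,-0.8,0],[255,0,0,-0.8,0],[255,0,0,-0.6,0],[255,0,0,0,0],[255,0,0,0,0]]'; python3 st.py; python3 - <<'E'
from bench import *
import cv2,pickle
s=snapshot("scene")
cv2.imwrite("pics/scene5.png",cv2.resize(s["img"][190:330,105:285,::-1],(771,600),interpolation=cv2.INTER_CUBIC))
E
```

```text
t: 8.15
ee_pos: [0.5484, -0.2665, 0.3358]
orientation: [3.101, -0.5, 0.0]
force: [0.2, -0.3, -1.4]
opening: 0.0131
t 8.15 pos [ 0.5484 -0.2665  0.3358] jawyaw -18.317435575333114 toolz [ 0.0001 -0.0001 -1.    ] F [ 0.1962 -0.2694 -1.3893] T [-0.0014  0.0168 -0.0262] open 0.013062310118094765 j [-0.6463  0.5382  1.2349 -0.      1.3684 -0.3266]
```

View pics/scene5.png

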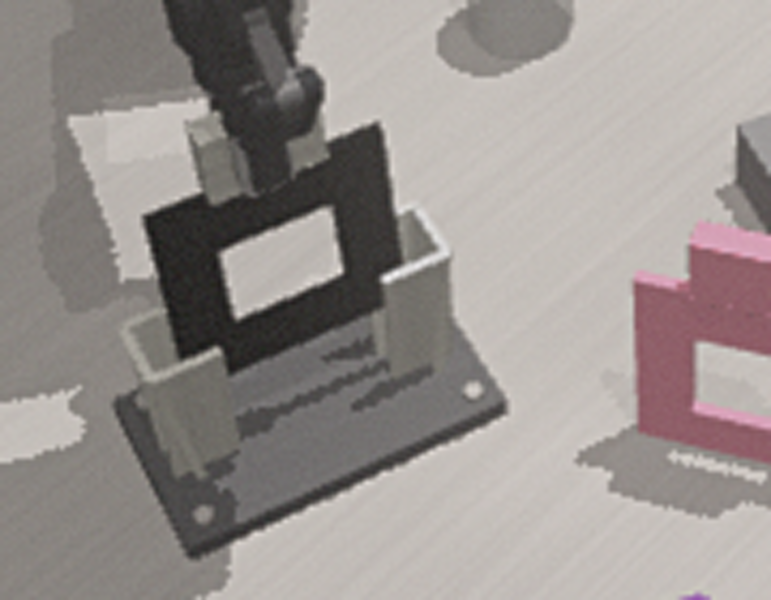

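Both edges are inside the channels with no contact force.

```bash
python3 -m jog '[[255,0,0,-0.5,0],[255,0,0,-0.5,0],[255,0,0,-0.5,0],[255,0,0,-0.5,0],[255,0,0,-0.5,0],[255,0,0,-0.5,0],[255,0,0,0,0],[255,0,0,0,0]]'; python3 st.py
```

```text
t: 9.0
ee_pos: [0.5484, -0.2665, 0.3057]
orientation: [-3.102, 0.5, 0.0]
force: [-0.2, 0.4, -2.0]
opening: 0.013
t 9.0 pos [ 0.5484 -0.2665  0.3057] jawyaw -18.31842240394296 toolz [-0.  0. -1.] F [-0.2447  0.3746 -1.9998] T [-0.0206  0.0261 -0.0489] open 0.013026202395767364 j [-0.6463  0.5662  1.277   0.      1.2984 -0.3266]
```

```bash
python3 -m jog '[[255,0,0,-0.3,0],[255,0,0,-0.3,0],[255,0,0,-0.2,0],[255,0,0,-0.1,0],[255,0,0,0,0],[255,0,0,0,0]]'; python3 st.py; python3 -m jog '[[255,0,0,-0.1,0],[255,0,0,-0.1,0],[255,0,0,0,0],[255,0,0,0,0]]'; python3 st.py
```

```text
t: 9.6
ee_pos: [0.5483, -0.2665, 0.2968]
orientation: [3.101, -0.5, 0.0]
force: [-0.5, -0.1, -1.6]
opening: 0.013
t 9.6 pos [ 0.5483 -0.2665  0.2968] jawyaw -18.319390942956538 toolz [ 0.0001 -0.0001 -1.    ] F [-0.4835 -0.0547 -1.6484] T [ 0.02   -0.0131 -0.0252] open 0.0130427979853484 j [-0.6463  0.575   1.2887 -0.      1.2776 -0.3266]
t: 10.0
ee_pos: [0.5483, -0.2665, 0.2947]
orientation: [-3.102, 0.5, 0.0]
force: [-0.5, 0.4, -1.2]
opening: 0.013
t 10.0 pos [ 0.5483 -0.2665  0.2947] jawyaw -18.318514042863548 toolz [-0.  0. -1.] F [-0.5369  0.3983 -1.2049] T [ 0.0301  0.0004 -0.01  ] open 0.013033531220689561 j [-0.6463  0.5772  1.2914  0.      1.273  -0.3266]
```

```bash
python3 -m jog '[[255,0,0,-0.1,0],[255,0,0,0,0],[255,0,0,0,0]]';  python3 -m jog '[[255,0,0,-0.1,0],[255,0,0,0,0],[255,0,0,0,0]]'; python3 st.py; python3 - <<'E'
from bench import *
import cv2,pickle
s=snapshot("scene");pickle.dump(s,open("s6.pkl","wb"))
cv2.imwrite("pics/scene6.png",cv2.resize(s["img"][190:330,105:285,::-1],(771,600),interpolation=cv2.INTER_CUBIC))
E
```

```text
t: 10.3
ee_pos: [0.5483, -0.2665, 0.2939]
orientation: [3.101, -0.5, 0.001]
force: [0.2, -0.2, 0.3]
opening: 0.0131
t: 10.6
ee_pos: [0.5484, -0.2664, 0.2939]
orientation: [3.101, -0.5, 0.002]
force: [-1.1, 1.3, 6.5]
opening: 0.0134
t 10.6 pos [ 0.5484 -0.2664  0.2939] jawyaw -18.314387674670137 toolz [ 0.0012 -0.0009 -1.    ] F [-1.0601  1.2647  6.4668] T [ 0.3121  0.2875 -0.0435] open 0.013406536788844813 j [-0.6462  0.5779  1.2928 -0.      1.2693 -0.3266]
```

View pics/scene6.png

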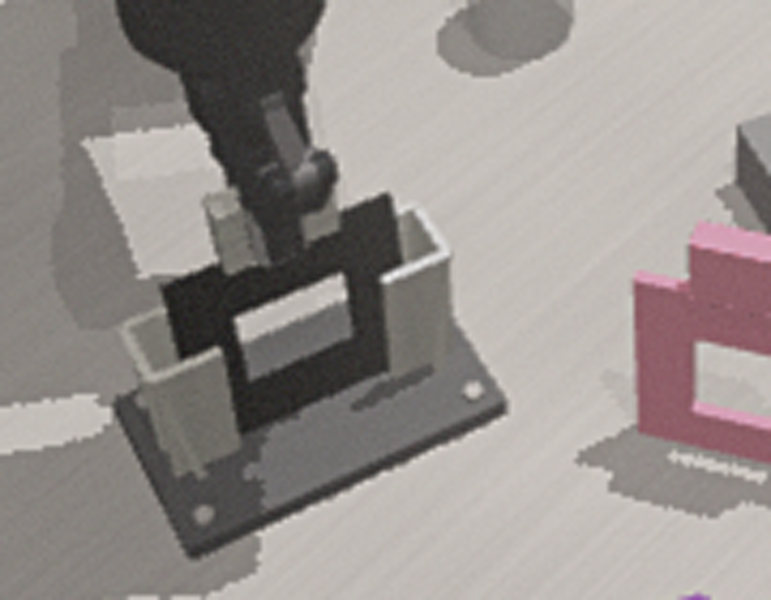

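The plate bottomed out at TCP z = 0.2939, against a predicted 0.294, with a 6.5 N reaction. I'll ease off, release, wait and retreat straight up.

```bash
python3 -m jog '[[255,0,0,0.1,0],[255,0,0,0,0],[120,0,0,0,0],[0,0,0,0,0],[0,0,0,0,0],[0,0,0,0,0],[0,0,0,0,0],[0,0,0,0,0],[0,0,0,0,0]]' 20;  python3 st.py; python3 -m jog '[[0,0,0,0.5,0],[0,0,0,1.5,0],[0,0,0,2.5,0],[0,0,0,3,0],[0,0,0,3,0],[0,0,0,3,0],[0,0,0,2,0],[0,0,0,0,0],[0,0,0,0,0],[0,-2,3,0,0],[0,-3,4,0,0],[0,-3,4,0,0],[0,-3,4,0,0],[0,0,0,0,0],[0,0,0,0,0]]'; python3 - <<'E'
from bench import *
import cv2,pickle
d={}
for n in("scene","top"):
    s=snapshot(n);d[n]=s;cv2.imwrite(f"pics/{n}7.png",cv2.resize(s["img"][:,:,::-1],(784,588),interpolation=cv2.INTER_CUBIC))
s=d["scene"];pickle.dump(d,open("s7.pkl","wb"))
cv2.imwrite("pics/scene7c.png",cv2.resize(s["img"][190:330,105:285,::-1],(771,600),interpolation=cv2.INTER_CUBIC))
E
```

```text
t: 11.55
ee_pos: [0.5483, -0.2664, 0.2937]
orientation: [3.102, -0.5, 0.0]
force: [-0.1, -0.3, -0.1]
opening: 0.0857
t 11.55 pos [ 0.5483 -0.2664  0.2937] jawyaw -18.314712664454607 toolz [ 0. -0. -1.] F [-0.1485 -0.3307 -0.1145] T [ 0.0206 -0.0212  0.0258] open 0.08567334987008664 j [-0.6463  0.5782  1.2926 -0.      1.2707 -0.3266]
t: 13.05
ee_pos: [0.4379, -0.1158, 0.4482]
orientation: [-3.102, 0.499, 0.001]
force: [-0.1, 0.6, -0.5]
opening: 0.0854
```

View pics/scene7c.png

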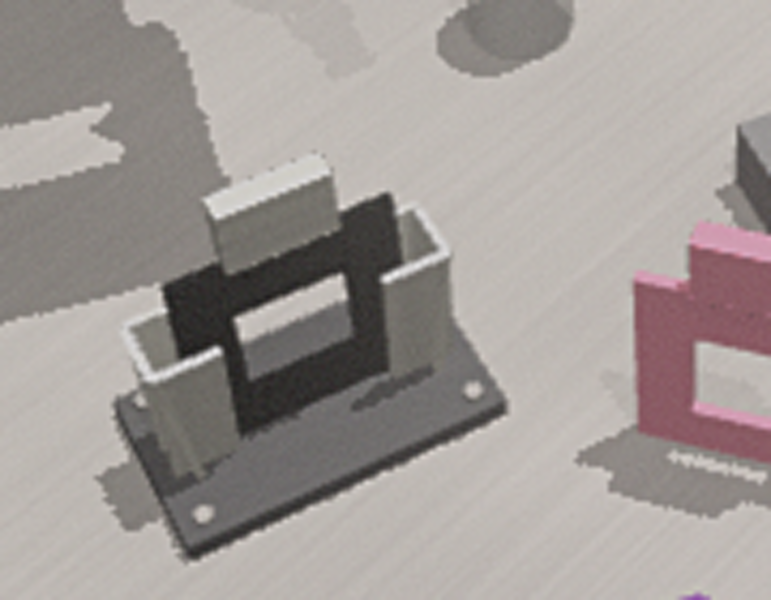

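View pics/top7.png

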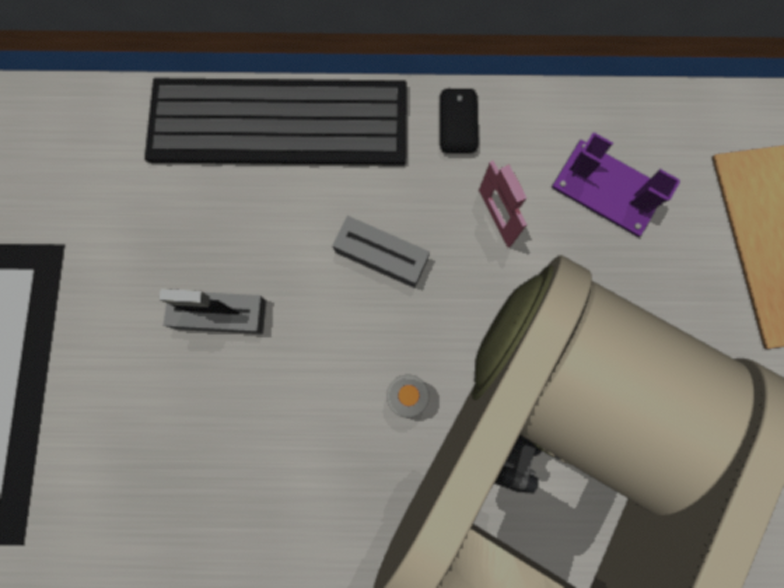

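View pics/scene7.png

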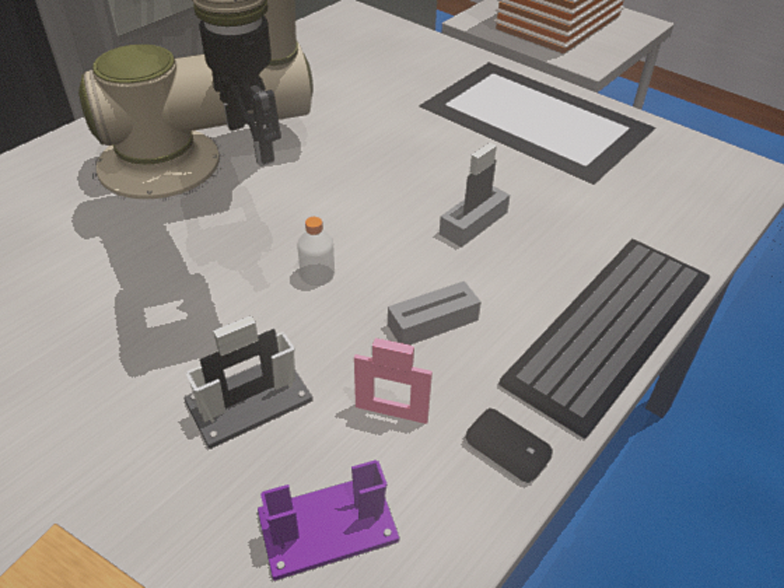

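The plate stands upright in the guides, with its bar at about (235,333). Bottle, narrow plate and pink plate look where they were, and the gripper is clear. One check of the seat height before I hand in.

```bash
python3 - <<'E'
from h import *
S=pickle.load(open("s7.pkl","rb"))["scene"]
k=600/140; sc=lambda p:c(p,(105,190),k)
b=[(205,208),(222,216),(338,173),(320,153)]
P=[onz(S,sc(p),.152) for p in b];print(np.array(P),np.mean(P,0))
from bench import *
finish_job()
E
```

```text
[[ 0.5393 -0.2902  0.152 ]
 [ 0.5475 -0.2886  0.152 ]
 [ 0.5646 -0.2433  0.152 ]
 [ 0.551  -0.2406  0.152 ]] [ 0.5506 -0.2657  0.152 ]
the job is handed in; nothing more can be done
```

I lifted the wide plate out of its block, carried it high over to the grey stand and lowered it between the guides. It was gripped until it touched down; then I opened the gripper, backed away and handed the job in at about 13 s.

- **Seating:** It touched down at TCP z = 0.2939, against a predicted 0.294, with a reaction of about 6.5 N. I felt no side contact on the way down.
- **Position after release:** In the scene view the plate stands upright. Its bar centre measures (0.5506, -0.2657), against my seat estimate of (0.5485, -0.266). That is within 2 mm, about the calibration limit. The view of the seat from above was blocked by the arm, so this check rests on one camera, and it assumes the fully seated height.
- **Other things:** The narrow plate, the bottle and the pink and purple look-alikes look unmoved by eye in the last pictures, with the gripper clear of everything.

One reading disagreed: before insertion, the top edge of the hanging plate measured 4–5 mm high, which would be a slight lean or an error in reading the corners. The bottom edge matched, so I went ahead, and the plate went in without any contact.

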